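# Start the captive knob bolt in the instrument housing

## Robot

A 6-joint arm with a two-finger parallel gripper is mounted at the origin on the work surface. World frame = base frame: x ahead of the robot, y to its left, z up, the work surface at z = 0. Lengths are in m, angles in degrees, forces in N, time in s.
With the tool pointing down it reaches from about 0.3 to 0.75 m from the base axis. Payload 8.5 kg.
Tool frame: the origin (TCP) lies on the mounting face of the last link; the fingertips stand tip_extent ahead of it and the grasp point (between the pads) lies 155 mm ahead of it (tip_extent is the distance from the TCP to the fingertips, in m); z points along the fingers, y is the line along which they close (so a half turn about z gives the same grasp; the last joint's range is limited). The gripper opens to 85 mm and grips with 20 to 120 N. Pads are 22 mm wide; open, the fingers measure 114 mm over their backs; the gripper's body (76 mm by 85 mm) begins 54 mm behind the grasp point. The pads swing forward as they close: fully open they stand 13 mm farther back than shut.
Start: joints at [-78.742, 21.807, 74.336, -0, 83.858, -12.336], TCP at [0.22, -0.504, 0.405] pointing down, gripper open.
Joint ranges: [-178.18, 178.18], [-50.72, 133.34], [12.68, 142.11], [-81.47, 261.47], [9.98, 163.14], [-165.26, 165.26]. Speed limits (degrees/s): [136.94, 136.94, 180, 180, 180, 180].

## Interface

Orientations are given as a 3x3 rotation matrix whose columns are the frame's x, y, z axes.
In Python, from rig import observe, get_image, camera_params, close_job, tip_extent gives the robot as it stands.
- The arm moves only by the shell command python3 -m creep 'ROWS' [FORCE]. ROWS is JSON, a list of rows, each an object with "jaw": the gripper's target within -1 to 1 (shut at 1, half-way at 0, fully open at -1); "travel": the shift along the world's x, y, z in mm, a list of three; "roll": the turn about the world's z in rad. A call has 1 to 12 rows; each row is the pose to reach, as a shift and turn from the pose commanded when the call began; what a row does not reach only later rows make up. A row lasts 1/10 s, in which the tool goes at most 50 mm and 8.59 degrees, less where a joint would pass 70% of its speed; a pose out of reach is approached as far as the arm can. A call with a gripper value outside its range is refused whole. The fingers move at their own pace and stop on an object; FORCE is the grip in N (left out, the last holds). Time passes only in rows, so rows that repeat a pose let the fingers close. It gives the time, the measured TCP pose, the force, the opening and the grip force at its end, in the units of the state.
- observe(): the state, without advancing time (a new reading comes with each control period).
- get_image(name): name is "side" or "top" or "wrist"; returns (picture, depth): 400x640x3 uint8, red, green, blue; 400x640 float32, m along the optical axis (not along the pixel's ray), 0 where there is no reading.
- camera_params(name): a dict with "mtx" (3x3 intrinsics, pixels), "extrinsics" (4x4, takes a point from camera to world coordinates). Camera axes: x right, y down, z forward; pixel columns grow to the right and rows downward; lengths in m; the calibration is good to about 2 mm. A picture is of the moment at which its call begins: read the wrist's pose just before it. camera_params takes no time and is no camera call; for the wrist camera it gives the pose at the moment of the call.
- close_job(): hands the job in; it is judged then, once.
The state is a dict: "time_s": time; "q": joint angles; "qvel": joint speeds; "joint_efforts": joint torques, N m; "position": TCP position; "tool_rot": TCP orientation; "ft_force": force on the tool from outside, world axes, zero at the start; "wrist_torque": the same for the moment, N m; "grip_width": finger opening in m; "gripper_force": force on a finger pad.
Only numpy, scipy, OpenCV 4.12 (cv2) and the standard library are available. Lean on these libraries where they do the work, as an engineer would, in place of code of your own. Each camera call takes 0.05 s, during which the arm holds its last target. There are 200 camera calls.

## Task

Start the black-knobbed captive bolt in the threaded boss on top of the grey instrument housing without crossing its thread: turn it backward (anticlockwise seen from above) until you feel it drop off the start of the thread, then turn it forward (clockwise) one whole turn. Finish while still holding the knob firmly in the gripper: do not let go of it at the end. Leave the other things on the bench and on the lid where they are.

Things in the scene. Friction and masses are not known exactly. Their poses are not given: they have to be found in the camera images.
- knob (a point): Centre (half-way up) of the bolt's round black knurled knob: 46 mm diameter, 26 mm tall, axis upright, gripped from above at any yaw. Its z falls as the bolt goes in. A small raised rib on its top shows its turn. The bolt weighs about 0.15 kg and turns freely; released, it keeps its angle and sinks by its weight until its thread rests on the thread below.
- depth (a joint): How deep the bolt sits, m, growing downward; 0 = level with the top of the thread's start. At first it rests 0.5 to 2.3 mm deep on the first thread. Turned backward it climbs 0.95 mm per rad to 0 and there can drop a whole lead to 6 mm; turned forward from there it goes in 6 mm per turn. Axial play 1.8 mm. Stops at -3 mm (captive, cannot be taken out) and 15.5 mm.
- bolt (a joint): Turn of the bolt, rad, growing forward (clockwise from above), counted on over several turns. Its zero has no meaning for the thread: the thread's start lies 0.6 to 2.2 rad backward of where the bolt stands at first, differently each time, and cannot be seen.
- boss (a point): Centre of the boss's flat top, on the bolt's axis: steel, 48 mm diameter, 10 mm above the lid; its thread is right-hand, single-start, lead 6 mm. The knob's underside is 32 mm above it at depth 0. A closed gripper that keeps its height holds the bolt up: push down lightly, or open the fingers, to feel the drop.
- housing: Grey cast instrument housing with an aluminium lid, 172 mm (x) by 222 mm (y), lid top 62 mm above the bench, fixed to the bench; origin at the centre of its underside. The boss stands on the lid at x -30 mm, y -45 mm in its frame.
- sensor_a: stainless-steel sensor cylinder, 60 mm diameter, 171 mm tall, standing; origin at the centre of its foot; to be left alone
- sensor_b: second, identical stainless-steel sensor cylinder, standing; origin at the centre of its foot; to be left alone
- screwdriver: screwdriver lying flat on the bench near the housing; to be left alone
- wrench: steel wrench lying flat on the bench beyond the housing; to be left alone
- board: green circuit board 75 x 55 mm, lying flat beside the housing; origin at the centre of its underside; to be left alone
- plug: steel connector plug, 22 mm diameter, 34 mm tall, standing on the housing's lid; origin at the centre of its foot; to be left alone
- washer: flat steel washer, 24 mm diameter, 4 mm thick, lying on the housing's lid; to be left alone
- tray: black open parts tray 130 x 100 x 35 mm; origin at the centre of its underside; to be left alone

How it is judged (in metres and radians):
On the way:
1. the bolt has been turned backward past the start of the thread and has dropped onto the next thread (at least 4.5 mm deep) (value of joint depth above 0.0045 m and value of joint bolt below -0.9 rad), for 0.1 s.
At the end, for the whole second after the job is handed in: After the drop the bolt has gone in about one turn more (depth 9.5 to 14 mm, one whole turn being near 12 mm), it is at rest, and the fingers still grip its knob (more than 4 N) (value of joint depth between 0.0095 and 0.014 m and contact force between bolt and the fingers above 4 N and velocity of joint bolt between -0.2 and 0.2 rad/s); the arm keeps its last pose, push and grip.
It fails at once if another thing on the bench or lid was pushed more than 25 mm from its place (distance of any of sensor_a, sensor_b, screwdriver, wrench, board, plug, washer, tray from where it was at the start of the episode above 0.025 m).
It also fails if it takes over 67 s, if anything falls off the work surface, if the arm or the gripper's body presses on something with over 40 N, if the wrist force passes 120 N, or if a joint passes its speed limit or range.

## Working session

There is one attempt and no reset: what is moved stays moved. The work goes in short steps, Python scripts to look and compute and a shell command to move; the robot and the scene stay as the last step left them, time stands still between calls to the robot, and variables do not carry over. Pictures are saved under pics/ and viewed, at most 10 in all, crops included, and the job is handed in when it is done.

```bash
mkdir -p pics; python3 - <<'E'
from rig import *
import cv2,numpy as np
s=observe();print(s);print(tip_extent if not callable(tip_extent) else tip_extent())
a,d=get_image("top");b,d2=get_image("side")
np.savez("pics/a.npz",a=a,d=d,b=b,d2=d2)
for n in("top","side"):print(camera_params(n))
cv2.imwrite("pics/1.png",a[...,::-1]);cv2.imwrite("pics/2.png",b[...,::-1])
E
```

```text
{'time_s': 0.0, 'q': array([-7.87394529e+01,  2.18414319e+01,  7.43868785e+01,  2.04196226e-04,
        8.38575505e+01, -1.23357031e+01]), 'qvel': array([ 0.06203985,  0.00756645,  0.01441142,  0.04119231,  0.00160719,
       -0.00420997]), 'joint_efforts': array([-3.13287797e-03, -4.48470032e+01, -2.31281376e+01, -3.68446335e-04,
        4.74664557e-03, -1.72735793e-05]), 'position': array([ 0.22014782, -0.50396425,  0.40409494]), 'tool_rot': array([[ 9.16389129e-01,  4.00288496e-01, -2.89148783e-04],
       [ 4.00288469e-01, -9.16388007e-01,  1.47039815e-03],
       [ 3.23610987e-04, -1.46319981e-03, -9.99998877e-01]]), 'ft_force': array([-0.96921095, -0.41960078,  0.89926196]), 'wrist_torque': array([-0.0010246 ,  0.01555994, -0.06862181]), 'gripper_force': 0.0, 'grip_width': 0.08534732202532078}
0.1734
{'mtx': array([[516.35587334,   0.        , 314.88650383],
       [  0.        , 516.35587334, 200.24778491],
       [  0.        ,   0.        ,   1.        ]]), 'extrinsics': array([[ 5.64481918e-02, -9.71390168e-01,  2.30683208e-01,
         1.79670198e-01],
       [-9.98405240e-01, -5.50967035e-02,  1.23016078e-02,
        -4.38318575e-02],
       [ 7.60223419e-04, -2.31009727e-01, -9.72951144e-01,
         1.72413277e+00],
       [ 0.00000000e+00,  0.00000000e+00,  0.00000000e+00,
         1.00000000e+00]])}
{'mtx': array([[464.54822548,   0.        , 309.78573435],
       [  0.        , 464.54822548, 199.36508388],
       [  0.        ,   0.        ,   1.        ]]), 'extrinsics': array([[-0.96594205, -0.1739753 ,  0.19154255,  0.3050725 ],
       [-0.25825567,  0.60206127, -0.75553043,  0.95044339],
       [ 0.01612328, -0.77926557, -0.62648641,  0.91198043],
       [ 0.        ,  0.        ,  0.        ,  1.        ]])}
```

View pics/1.png

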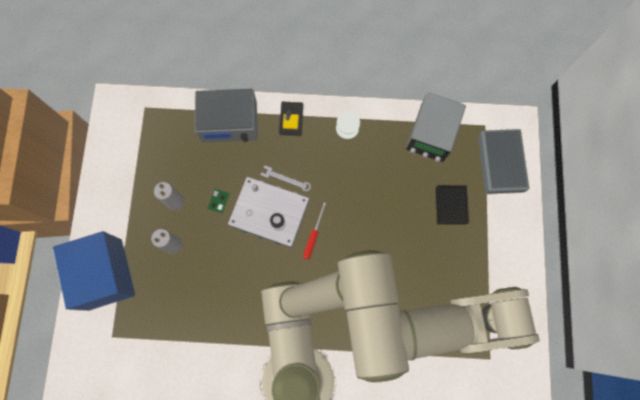

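View pics/2.png

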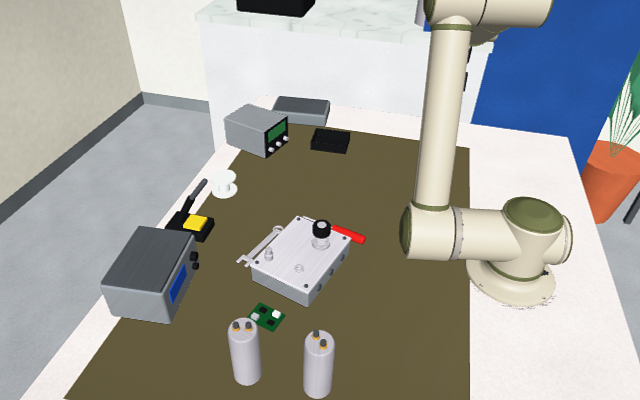

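The top view shows the knob at about (277,220) on the housing (around (268,211)). The plug is at (255,187), the washer at (249,212) and the screwdriver at (313,235). The side view shows the knob at (321,229).

```bash
cat > h.py <<'E'
import numpy as np
def cast(p,uv,z):
    T=p["extrinsics"];r=T[:3,:3]@np.linalg.solve(p["mtx"],[uv[0],uv[1],1.]);o=T[:3,3]
    return o+r*(z-o[2])/r[2]
def pts(p,d):
    v,u=np.indices(d.shape);c=np.stack([u,v,np.ones_like(u)],-1)@np.linalg.inv(p["mtx"]).T*d[...,None]
    return c@p["extrinsics"][:3,:3].T+p["extrinsics"][:3,3]
E
python3 - <<'E'
from rig import *
from h import *
import cv2
f=np.load("pics/a.npz")
for n,i,dd,box in(("top","a","d",(255,200,300,240)),("side","b","d2",(300,212,342,245))):
    p=camera_params(n);im=f[i];x0,y0,x1,y1=box
    m=np.zeros(im.shape[:2],bool);m[y0:y1,x0:x1]=(im[y0:y1,x0:x1].max(-1)<70)
    P=pts(p,f[dd]); k=m&(P[...,2]>.095)
    v,u=np.nonzero(m);print(n,m.sum(),u.mean(),v.mean(),u.min(),u.max(),v.min(),v.max(),cast(p,(u.mean(),v.mean()),.118))
    Q=P[k];t=Q[Q[:,2]>np.percentile(Q[:,2],60)];print(k.sum(),Q[:,2].max(),(t.min(0)+t.max(0))/2,t.mean(0))
# housing yaw from lid
p=camera_params("top");P=pts(p,f["d"]);m=(abs(P[...,2]-.062)<.008)&(f["a"].min(-1)>110)
m[:170]=0;m[250:]=0;m[:,:220]=0;m[:,320:]=0
v,u=np.nonzero(m);q=np.array([cast(p,x,.062)[:2] for x in zip(u,v)]).astype(np.float32)
print(cv2.minAreaRect(q))
for n,uv,z in(("plug",(255,187),.096),("washer",(249,212),.066)):print(n,cast(p,uv,z))
E
```

```text
top 30 278.3 222.5 272 282 214 226 [0.48166438 0.08798001 0.118     ]
30 0.13618827856004234 [0.48678482 0.08732304 0.13185157] [0.47719822 0.08855271 0.13005248]
side 220 321.3454545454546 229.51363636363635 313 330 220 237 [0.4883733  0.10222284 0.118     ]
217 0.1308336966291921 [0.48919932 0.09873425 0.12849062] [0.48911946 0.10018207 0.12808045]
((0.5289331078529358, 0.1292908787727356), (0.22171460092067719, 0.17196080088615417), 73.87100219726562)
plug [0.59896022 0.174197   0.096     ]
washer [0.52097555 0.19081572 0.066     ]
```

```bash
python3 -m creep '[{"jaw":-1,"travel":[20,45,0],"roll":0},{"jaw":-1,"travel":[40,90,0],"roll":0},{"jaw":-1,"travel":[60,134,0],"roll":0},{"jaw":-1,"travel":[80,178,0],"roll":0},{"jaw":-1,"travel":[100,223,0],"roll":0},{"jaw":-1,"travel":[120,268,0],"roll":0},{"jaw":-1,"travel":[140,312,0],"roll":0},{"jaw":-1,"travel":[160,357,0],"roll":0},{"jaw":-1,"travel":[180,402,0],"roll":0},{"jaw":-1,"travel":[200,446,0],"roll":0},{"jaw":-1,"travel":[220,491,0],"roll":0},{"jaw":-1,"travel":[240,536,0],"roll":0}]' 30
python3 -m creep '[{"jaw":-1,"travel":[20,45,0],"roll":0},{"jaw":-1,"travel":[28,62,-20],"roll":0},{"jaw":-1,"travel":[28,62,-40],"roll":0},{"jaw":-1,"travel":[28,62,-40],"roll":0},{"jaw":-1,"travel":[28,62,-40],"roll":0}]'
python3 - <<'E'
from rig import *
from h import *
import cv2
s=observe();p=camera_params("wrist");a,d=get_image("wrist");np.savez("pics/w.npz",a=a,d=d)
print(s["position"],s["q"],s["ft_force"],p);cv2.imwrite("pics/3.png",a[...,::-1])
P=pts(p,d);m=(a.max(-1)<75)&(abs(P[...,2]-.128)<.008)&(np.hypot(P[...,0]-.488,P[...,1]-.094)<.04)
Q=P[m];print(len(Q),np.median(Q,0),(Q.min(0)+Q.max(0))/2,Q.max(0)-Q.min(0));v,u=np.nonzero(m);print(u.mean(),v.mean())
E
```

```text
time_s: 1.3
position: [0.4605, 0.0341, 0.4046]
tool_rot: [[0.916, 0.4, -0.0], [0.4, -0.916, -0.0], [-0.0, -0.0, -1.0]]
ft_force: [1.8, -0.7, 1.5]
grip_width: 0.0854
gripper_force: 0.0
time_s: 1.8
position: [0.4882, 0.0938, 0.365]
tool_rot: [[0.917, 0.4, -0.001], [0.4, -0.917, -0.0], [-0.0, -0.0, -1.0]]
ft_force: [0.4, 0.2, 1.2]
grip_width: 0.0853
gripper_force: 0.0
[0.48820165 0.0937984  0.36500241] [-2.79539206e+00  1.85477762e+01  8.64367848e+01 -2.74415231e-03
  7.50443548e+01  6.36259117e+01] [0.38947969 0.18792128 1.22509798] {'mtx': array([[307.29865788,   0.        , 319.40657531],
       [  0.        , 307.29865788, 194.5480946 ],
       [  0.        ,   0.        ,   1.        ]]), 'extrinsics': array([[ 4.00204420e-01, -8.84501329e-01, -2.39778691e-01,
         5.48808790e-01],
       [-9.16425467e-01, -3.86515831e-01, -1.03778012e-01,
         1.19603872e-01],
       [-8.86470553e-04,  2.61271718e-01, -9.65264888e-01,
         3.34724994e-01],
       [ 0.00000000e+00,  0.00000000e+00,  0.00000000e+00,
         1.00000000e+00]])}
537 [0.47704861 0.0916096  0.12905756] [0.48957355 0.09453313 0.12883105] [0.03905965 0.04358144 0.00400647]
315.1191806331471 222.3240223463687
```

View pics/3.png

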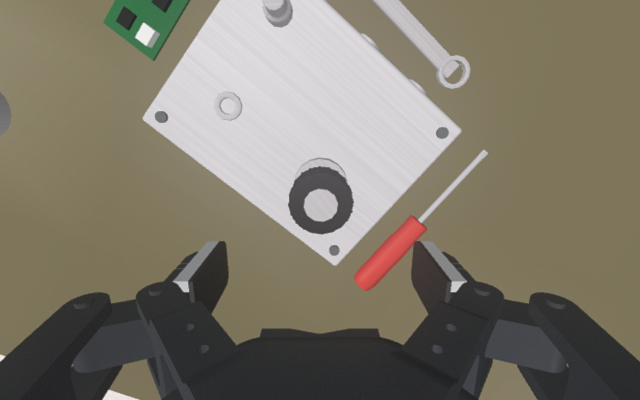

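The wrist view shows the knob's ring centred near (321,201) with its pale cap at (321,205). The boss is behind it, and the plug, washer and screwdriver are all clear of the fingers.

```bash
python3 - <<'E'
from rig import *
from h import *
import cv2
p=camera_params("wrist");f=np.load("pics/w.npz");a=f["a"]
m=((a.max(-1)<80)*255).astype(np.uint8);m[:155]=0;m[240:]=0;m[:,:280]=0;m[:,362:]=0
c,_=cv2.findContours(m,cv2.RETR_EXTERNAL,2);c=max(c,key=cv2.contourArea);e=cv2.fitEllipse(c);print(e,cv2.boundingRect(c))
g=np.zeros_like(m);cv2.drawContours(g,[c],-1,255,-1);v,u=np.nonzero(g&~m);print(u.mean(),v.mean(),cast(p,(u.mean(),v.mean()),.1295))
print(cast(p,e[0],.12),cast(p,e[0],.1286))
E
```

```text
((320.50531005859375, 200.99925231933594), (56.03798294067383, 60.226600646972656), 179.33956909179688) (289, 168, 64, 65)
335.4864864864865 197.16216216216216 [0.50082388 0.08628343 0.1295    ]
[0.49158341 0.0935788  0.12      ] [0.49387237 0.09460992 0.1286    ]
```

```bash
python3 -m creep '[{"jaw":-1,"travel":[3,0,-30],"roll":0},{"jaw":-1,"travel":[3,0,-60],"roll":0},{"jaw":-1,"travel":[3,0,-80],"roll":0},{"jaw":-1,"travel":[3,0,-95],"roll":0},{"jaw":0,"travel":[3,0,-95],"roll":0},{"jaw":1,"travel":[3,0,-95],"roll":0},{"jaw":1,"travel":[3,0,-95],"roll":0},{"jaw":1,"travel":[3,0,-95],"roll":0},{"jaw":1,"travel":[3,0,-95],"roll":0},{"jaw":1,"travel":[3,0,-95],"roll":0},{"jaw":1,"travel":[3,0,-95],"roll":0},{"jaw":1,"travel":[3,0,-95],"roll":0}]' 30
```

```text
time_s: 3.05
position: [0.4913, 0.0942, 0.2712]
tool_rot: [[0.916, 0.4, 0.003], [0.4, -0.916, 0.0], [0.003, 0.001, -1.0]]
ft_force: [-1.9, 3.3, 6.7]
grip_width: 0.045
gripper_force: 30.6
```

```bash
python3 -m creep '[{"jaw":1,"travel":[0,0,0.1],"roll":0.1},{"jaw":1,"travel":[0,0,0.2],"roll":0.2},{"jaw":1,"travel":[0,0,0.3],"roll":0.3},{"jaw":1,"travel":[0,0,0.4],"roll":0.4},{"jaw":1,"travel":[0,0,0.5],"roll":0.5},{"jaw":1,"travel":[0,0,0.6],"roll":0.6},{"jaw":1,"travel":[0,0,0.7],"roll":0.7},{"jaw":1,"travel":[0,0,0.8],"roll":0.8},{"jaw":1,"travel":[0,0,0.9],"roll":0.9},{"jaw":1,"travel":[0,0,1.0],"roll":1.0},{"jaw":1,"travel":[0,0,1.0],"roll":1.05},{"jaw":1,"travel":[0,0,1.0],"roll":1.05}]'
python3 -m creep '[{"jaw":1,"travel":[0,0,-0.5],"roll":0},{"jaw":1,"travel":[0,0,-1],"roll":0},{"jaw":1,"travel":[0,0,-1],"roll":0}]'
python3 -m creep '[{"jaw":1,"travel":[0,0,-0.5],"roll":0},{"jaw":1,"travel":[0,0,-1],"roll":0},{"jaw":1,"travel":[0,0,-1],"roll":0}]'
```

```text
time_s: 4.25
position: [0.4912, 0.0943, 0.2722]
tool_rot: [[0.107, 0.994, 0.002], [0.994, -0.107, 0.001], [0.001, 0.002, -1.0]]
ft_force: [-2.6, 2.5, 6.8]
grip_width: 0.0456
gripper_force: 30.7
time_s: 4.55
position: [0.4911, 0.0943, 0.2719]
tool_rot: [[0.109, 0.994, 0.003], [0.994, -0.109, 0.001], [0.001, 0.003, -1.0]]
ft_force: [-3.5, 3.3, 15.4]
grip_width: 0.0451
gripper_force: 31.5
time_s: 4.85
position: [0.4911, 0.0944, 0.2717]
tool_rot: [[0.109, 0.994, 0.004], [0.994, -0.109, 0.001], [0.001, 0.004, -1.0]]
ft_force: [-6.7, 3.6, 23.3]
grip_width: 0.0453
gripper_force: 32.3
```

```bash
python3 -m creep '[{"jaw":1,"travel":[0,0,0.1],"roll":0.1},{"jaw":1,"travel":[0,0,0.2],"roll":0.2},{"jaw":1,"travel":[0,0,0.3],"roll":0.3},{"jaw":1,"travel":[0,0,0.3],"roll":0.3}]'
python3 -m creep '[{"jaw":1,"travel":[0,0,0.1],"roll":0.1},{"jaw":1,"travel":[0,0,0.2],"roll":0.2},{"jaw":1,"travel":[0,0,0.3],"roll":0.3},{"jaw":1,"travel":[0,0,0.3],"roll":0.3}]'
```

```text
time_s: 5.25
position: [0.4911, 0.0943, 0.2702]
tool_rot: [[-0.192, 0.981, 0.002], [0.981, 0.192, 0.001], [0.0, 0.002, -1.0]]
ft_force: [0.4, 2.7, -3.3]
grip_width: 0.0452
gripper_force: 30.9
time_s: 5.65
position: [0.4913, 0.0942, 0.2696]
tool_rot: [[-0.471, 0.882, 0.001], [0.882, 0.471, 0.001], [0.0, 0.001, -1.0]]
ft_force: [1.2, 4.1, -0.6]
grip_width: 0.0452
gripper_force: 31.2
```

The upward force vanished between 1.05 and 1.35 rad, so the bolt has come off the thread's start. Next I lower it onto the next thread.

```bash
python3 -m creep '[{"jaw":1,"travel":[0,0,-0.7],"roll":0},{"jaw":1,"travel":[0,0,-1.4],"roll":0},{"jaw":1,"travel":[0,0,-2],"roll":0},{"jaw":1,"travel":[0,0,-2],"roll":0}]'
python3 -m creep '[{"jaw":1,"travel":[0,0,-0.7],"roll":0},{"jaw":1,"travel":[0,0,-1.4],"roll":0},{"jaw":1,"travel":[0,0,-2],"roll":0},{"jaw":1,"travel":[0,0,-2],"roll":0}]'
python3 -m creep '[{"jaw":1,"travel":[0,0,-0.5],"roll":0},{"jaw":1,"travel":[0,0,-1],"roll":0},{"jaw":1,"travel":[0,0,-1],"roll":0}]'
```

```text
time_s: 6.05
position: [0.4913, 0.0941, 0.2673]
tool_rot: [[-0.47, 0.883, 0.001], [0.883, 0.47, 0.001], [0.0, 0.001, -1.0]]
ft_force: [0.6, 4.9, -1.5]
grip_width: 0.0451
gripper_force: 31.2
time_s: 6.45
position: [0.4912, 0.0942, 0.2666]
tool_rot: [[-0.47, 0.883, 0.002], [0.883, 0.47, 0.0], [-0.001, 0.002, -1.0]]
ft_force: [-1.8, 5.7, 11.6]
grip_width: 0.0452
gripper_force: 32.5
time_s: 6.75
position: [0.4911, 0.0942, 0.2663]
tool_rot: [[-0.47, 0.883, 0.003], [0.883, 0.47, 0.0], [-0.001, 0.002, -1.0]]
ft_force: [-4.9, 5.5, 19.7]
grip_width: 0.0455
gripper_force: 33.2
```

The drop is confirmed: contact is about 5.3 mm lower than before. Now I turn forward in two strokes with one regrasp between them.

```bash
python3 -m creep '[{"jaw":1,"travel":[0,0,0.8],"roll":-0.1},{"jaw":1,"travel":[0,0,0.7],"roll":-0.24},{"jaw":1,"travel":[0,0,0.5],"roll":-0.38},{"jaw":1,"travel":[0,0,0.4],"roll":-0.52},{"jaw":1,"travel":[0,0,0.3],"roll":-0.66},{"jaw":1,"travel":[0,0,0.1],"roll":-0.8},{"jaw":1,"travel":[0,0,0],"roll":-0.94},{"jaw":1,"travel":[0,0,-0.1],"roll":-1.08},{"jaw":1,"travel":[0,0,-0.3],"roll":-1.22},{"jaw":1,"travel":[0,0,-0.4],"roll":-1.36},{"jaw":1,"travel":[0,0,-0.5],"roll":-1.5},{"jaw":1,"travel":[0,0,-0.6],"roll":-1.6}]'
python3 -m creep '[{"jaw":1,"travel":[0,0,-0.1],"roll":-0.14},{"jaw":1,"travel":[0,0,-0.3],"roll":-0.28},{"jaw":1,"travel":[0,0,-0.4],"roll":-0.42},{"jaw":1,"travel":[0,0,-0.5],"roll":-0.56},{"jaw":1,"travel":[0,0,-0.7],"roll":-0.7},{"jaw":1,"travel":[0,0,-0.8],"roll":-0.84},{"jaw":1,"travel":[0,0,-0.9],"roll":-0.98},{"jaw":1,"travel":[0,0,-1.1],"roll":-1.12},{"jaw":1,"travel":[0,0,-1.2],"roll":-1.26},{"jaw":1,"travel":[0,0,-1.3],"roll":-1.4},{"jaw":1,"travel":[0,0,-1.5],"roll":-1.54},{"jaw":1,"travel":[0,0,-1.5],"roll":-1.6}]'
python3 -c "
from rig import *;print(observe()['q'])"
```

```text
time_s: 7.95
position: [0.4914, 0.0941, 0.265]
tool_rot: [[0.898, 0.439, 0.003], [0.439, -0.898, -0.0], [0.002, 0.001, -1.0]]
ft_force: [-1.5, 4.7, 11.4]
grip_width: 0.0448
gripper_force: 32.5
time_s: 9.15
position: [0.4911, 0.0939, 0.2634]
tool_rot: [[0.414, -0.91, 0.001], [-0.91, -0.414, -0.001], [0.001, -0.001, -1.0]]
ft_force: [-2.4, 1.7, 12.6]
grip_width: 0.0452
gripper_force: 32.5
[-2.76229078e+00  2.59145541e+01  9.43250635e+01 -5.93314606e-02
  5.96989938e+01  1.52831953e+02]
```

```bash
python3 -m creep '[{"jaw":-0.7,"travel":[0,0,1],"roll":0},{"jaw":-0.7,"travel":[0,0,1],"roll":0},{"jaw":-0.7,"travel":[0,0,1],"roll":0},{"jaw":-0.7,"travel":[0,0,1],"roll":0},{"jaw":-0.7,"travel":[0,0,1],"roll":0.14},{"jaw":-0.7,"travel":[0,0,1],"roll":0.28},{"jaw":-0.7,"travel":[0,0,1],"roll":0.42},{"jaw":-0.7,"travel":[0,0,1],"roll":0.56},{"jaw":-0.7,"travel":[0,0,1],"roll":0.7},{"jaw":-0.7,"travel":[0,0,1],"roll":0.84},{"jaw":-0.7,"travel":[0,0,1],"roll":0.98},{"jaw":-0.7,"travel":[0,0,1],"roll":1.12}]'
python3 -m creep '[{"jaw":-0.7,"travel":[0,0,0],"roll":0.14},{"jaw":-0.7,"travel":[0,0,0],"roll":0.28},{"jaw":-0.7,"travel":[0,0,0],"roll":0.42},{"jaw":-0.7,"travel":[0,0,0],"roll":0.56},{"jaw":-0.7,"travel":[0,0,0],"roll":0.7},{"jaw":-0.7,"travel":[0,0,0],"roll":0.84},{"jaw":-0.7,"travel":[0,0,0],"roll":0.98},{"jaw":-0.7,"travel":[0,0,0],"roll":1.12},{"jaw":-0.7,"travel":[0,0,0],"roll":1.26},{"jaw":-0.7,"travel":[0,0,0],"roll":1.4},{"jaw":-0.7,"travel":[0,0,0],"roll":1.54},{"jaw":-0.7,"travel":[0,0,0],"roll":1.68}]'
python3 -m creep '[{"jaw":-0.7,"travel":[0,0,0],"roll":0.14},{"jaw":-0.7,"travel":[0,0,0],"roll":0.28},{"jaw":-0.7,"travel":[0,0,0],"roll":0.4},{"jaw":0,"travel":[0,0,0],"roll":0.4},{"jaw":1,"travel":[0,0,0],"roll":0.4},{"jaw":1,"travel":[0,0,0],"roll":0.4},{"jaw":1,"travel":[0,0,0],"roll":0.4},{"jaw":1,"travel":[0,0,0],"roll":0.4},{"jaw":1,"travel":[0,0,0],"roll":0.4},{"jaw":1,"travel":[0,0,0],"roll":0.4},{"jaw":1,"travel":[0,0,0],"roll":0.4}]' 30
```

```text
time_s: 10.35
position: [0.4911, 0.0939, 0.2631]
tool_rot: [[1.0, -0.012, -0.0], [-0.012, -1.0, -0.0], [-0.0, 0.0, -1.0]]
ft_force: [-0.2, 0.3, -0.0]
grip_width: 0.0727
gripper_force: 0.0
time_s: 11.55
position: [0.4911, 0.0939, 0.2631]
tool_rot: [[-0.097, 0.995, -0.0], [0.995, 0.097, -0.0], [-0.0, -0.0, -1.0]]
ft_force: [0.4, -0.6, 0.1]
grip_width: 0.0728
gripper_force: 0.0
time_s: 12.65
position: [0.4912, 0.094, 0.2633]
tool_rot: [[-0.471, 0.882, 0.0], [0.882, 0.471, 0.0], [-0.0, 0.0, -1.0]]
ft_force: [1.7, 1.3, 2.1]
grip_width: 0.0452
gripper_force: 31.3
```

```bash
python3 -m creep '[{"jaw":1,"travel":[0,0,-0.9],"roll":-0.1},{"jaw":1,"travel":[0,0,-1],"roll":-0.24},{"jaw":1,"travel":[0,0,-1.2],"roll":-0.38},{"jaw":1,"travel":[0,0,-1.3],"roll":-0.52},{"jaw":1,"travel":[0,0,-1.5],"roll":-0.66},{"jaw":1,"travel":[0,0,-1.6],"roll":-0.8},{"jaw":1,"travel":[0,0,-1.7],"roll":-0.94},{"jaw":1,"travel":[0,0,-1.9],"roll":-1.08},{"jaw":1,"travel":[0,0,-2],"roll":-1.22},{"jaw":1,"travel":[0,0,-2.1],"roll":-1.36},{"jaw":1,"travel":[0,0,-2.3],"roll":-1.5},{"jaw":1,"travel":[0,0,-2.4],"roll":-1.6}]'
python3 -m creep '[{"jaw":1,"travel":[0,0,-0.1],"roll":-0.14},{"jaw":1,"travel":[0,0,-0.3],"roll":-0.28},{"jaw":1,"travel":[0,0,-0.4],"roll":-0.42},{"jaw":1,"travel":[0,0,-0.5],"roll":-0.56},{"jaw":1,"travel":[0,0,-0.7],"roll":-0.7},{"jaw":1,"travel":[0,0,-0.8],"roll":-0.84},{"jaw":1,"travel":[0,0,-0.9],"roll":-0.98},{"jaw":1,"travel":[0,0,-1.1],"roll":-1.12},{"jaw":1,"travel":[0,0,-1.2],"roll":-1.26},{"jaw":1,"travel":[0,0,-1.3],"roll":-1.4},{"jaw":1,"travel":[0,0,-1.5],"roll":-1.54},{"jaw":1,"travel":[0,0,-1.5],"roll":-1.6}]'
python3 -m creep '[{"jaw":1,"travel":[0,0,0.5],"roll":0},{"jaw":1,"travel":[0,0,0.5],"roll":0},{"jaw":1,"travel":[0,0,0.5],"roll":0},{"jaw":1,"travel":[0,0,0.5],"roll":0},{"jaw":1,"travel":[0,0,0.5],"roll":0}]'
python3 - <<'E'
from rig import *
from h import *
import cv2
p=camera_params("wrist");a,d=get_image("wrist");cv2.imwrite("pics/4.png",a[...,::-1])
P=pts(p,d);m=(np.hypot(P[...,0]-.491,P[...,1]-.094)<.018)&(P[...,2]>.1)&(P[...,2]<.135)
print(m.sum(),np.percentile(P[m][:,2],[20,50,80]))
E
```

```text
time_s: 13.85
position: [0.4909, 0.0942, 0.2614]
tool_rot: [[0.898, 0.441, 0.0], [0.441, -0.898, 0.0], [0.0, -0.0, -1.0]]
ft_force: [-2.8, 2.4, 9.1]
grip_width: 0.0451
gripper_force: 32.1
time_s: 15.05
position: [0.4911, 0.0943, 0.26]
tool_rot: [[0.415, -0.91, 0.001], [-0.91, -0.415, 0.001], [-0.0, -0.001, -1.0]]
ft_force: [-0.2, 4.7, 7.8]
grip_width: 0.045
gripper_force: 31.9
time_s: 15.55
position: [0.4912, 0.0942, 0.2601]
tool_rot: [[0.42, -0.908, 0.001], [-0.908, -0.42, 0.001], [-0.0, -0.001, -1.0]]
ft_force: [0.4, 4.3, 5.2]
grip_width: 0.0451
gripper_force: 31.8
5503 [0.11815611 0.11914305 0.12087484]
```

View pics/4.png

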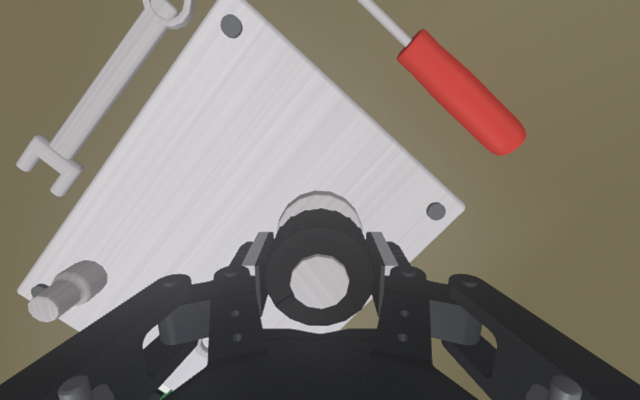

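The last view shows the knob, centred near (320,270), still held between both pads. Its top is at about 0.1185 m, so the depth is about 11.5 mm, and the plug, wrench and screwdriver look undisturbed.

```bash
python3 -c "
from rig import *;print(close_job())"
```

```text
the job is handed in; nothing more can be done
None
```

I turned the bolt back until it dropped about 5.3 mm onto the next thread, then forward about one turn (6.4 rad) to about 11.5 mm deep, and handed the job in at about 16 s with the knob still gripped at about 32 N; the judge returned no verdict.

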